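Load a slide carrier into the scanner's feed chute

TASK

Load the orange slide carrier into the scanner: draw it up out of its rack slot, stand it without dropping it in the open upper part of the sloped feed chute, and let go of it there, clear of the clear-plastic guard. Then push it down the chute until it rests against the red stop blade inside the guard, easing it on so that the blade's spring buffer is never driven to its end, and leave it there. Leave the other carriers in their slots, and the well plate and the bottle where they are.

Things in the scene. Friction and masses are not known exactly. Their poses are not given: they have to be found in the camera images.
- carrier_orange: Orange slide carrier, a rigid flat frame with four glass slides in it, 128 mm long (its x), 9 mm thick (its y), 86 mm high (its z), about 0.11 kg; it stands on a long edge. Origin: middle of that lower edge; z up. It is the same either way round; treat its faces as flat solid panels. The frame is 14 mm deep along the top edge.
- carrier_orange_top (a point): Middle of the orange carrier's top edge, 86 mm above its origin.
- carrier_blue: Blue carrier of the same size and origin, in another slot of the rack. Leave it.
- carrier_grey: Grey carrier of the same size and origin, in another slot of the rack. Leave it.
- rack: White slotted storage rack, fixed, 156 (its x) x 172 (its y) x 53 mm high. Origin: centre of its underside, z up. Five slots along its x, 12 mm wide, at y = -60, -30, 0, 30, 60 mm; the carriers stand in those at -60, 0 and 60 in any order, on the 8 mm thick base, rising 41 mm above the rack.
- rack_slots (a point): Centre of the rack's base, 8 mm above its underside. The slots hold only the carriers' two ends, in combs from 50 to 71 mm either side of this point along x, up to 53 mm above the rack's underside; between the combs the rack is open. End walls 132 mm apart.
- rail: Sloped chute: aluminium channel on posts, open on top, fixed. x runs down the slope (0.28 rad below level), y across, z square to its floor. Origin: on the floor, mid-width, at the face of the resting stop blade, 65 mm above the table. 12 mm wide inside, walls 38 mm high; open upper end at x = -230 mm. A carrier on the stop has its origin at x = -64 mm, its trailing edge at x = -128 mm.
- chute_entry (a point): Point on the chute floor, mid-width, at rail x = -142 mm: a good place for the middle of a carrier's lower edge when set in. Above the walls here (x below -62 mm) flared lips rise to 47 mm above the floor; mouth 24 mm inside, 30 mm outside. A carrier does not slide down by itself: the floor holds it until pushed (about 1 N). The top 39 mm of its ends stand clear of the lips.
- guard_edge (a point): Middle of the uphill edge of the clear-plastic guard's roof, at rail x = -55 mm, 100 mm above the chute floor. The guard covers the chute from x = -55 to +25 mm (inside 30 mm wide, 96 mm high), so a carrier can be set in only uphill of it and pushed in under it; at the stop 73 mm of the carrier stay outside.
- chute: Base plate (450 x 110 x 12 mm) carrying chute and scanner, fixed; origin on the table under the stop blade, x downhill but level, z up. An air cylinder stands over the guard from x = 0 to 60 mm; from x = 85 mm on is the white scanner (177 mm high) with a lens barrel, and two lamps on goosenecks reach beside the guard, 70 to 95 mm off the centre line; all below 235 mm.
- stop (a joint): Spring buffer of the red stop blade, metres it is pushed down the slope: 0 at rest, 0.008 at its end; 1 N per mm. It springs back, damped, when let go.
- stop_face (a point): Middle of the rubber face of the stop blade, 43 mm above the chute floor at mid-width. The face is 11 mm wide and reaches from 6 to 70 mm above the floor, square to the slope.
- well_plate: Clear 24-well plate, 128 x 86 x 20 mm, lying loose on the table. Origin: centre of its underside. Leave it.
- cleaner: White bottle with blue cap, 42 mm across, 105 mm high, standing loose on the table. Origin: centre of its underside. Leave it.
Mind the look-alikes: they are no part of the job. Several things have the shape of the rack; the one meant has the colours described above. Of the things that look like the carrier_orange, the smaller one is meant.

How it is judged:
By the outcome, as a careful person would: the job done as asked, in the order asked, and still so for the second after the job is handed in, with the robot touching nothing.
It also fails if it takes over 54 s, if anything falls off the work surface, if the arm or the gripper's body presses on something with over 40 N, if the wrist force passes 120 N, or if a joint passes its speed limit or range.

ROBOT

A 7-joint arm with a two-finger parallel gripper is mounted at the origin on the work surface. World frame = base frame: x ahead of the robot, y to its left, z up, the work surface at z = 0. Lengths are in m, angles in rad, forces in N, time in s.
With the tool pointing down it reaches from about 0.4 to 0.875 m from the base axis. Payload 6.5 kg.
Tool frame: the origin (TCP) lies where the fingers leave the gripper's body, on its centre line; the fingertips stand tip_extent ahead of it and the grasp point (between the pads) lies 54 mm ahead of it (tip_extent is the distance from the TCP to the fingertips, in m); z points along the fingers, y is the line along which they close (so a half turn about z gives the same grasp; the last joint's range is limited). The gripper opens to 85 mm and grips with 20 to 120 N. Pads are 22 mm wide; open, the fingers measure 114 mm over their backs; the gripper's body (76 mm by 85 mm) begins 54 mm behind the grasp point. The pads swing forward as they close: fully open they stand 13 mm farther back than shut.
Start: joints at [1.107, 0.536, -0.004, 1.538, 0.003, 1.067, -0.071], TCP at [0.252, -0.599, 0.304] pointing down, gripper open.
Joint ranges: [-2.7, 2.7], [-0.37, 2.16], [-1.27, 1.26], [0.24, 2.4], [-1.31, 4.45], [0.19, 1.91], [-2.76, 2.76]. Speed limits (rad/s): [2.39, 2.39, 3.14, 3.14, 3.14, 3.14, 3.14].

INTERFACE

Orientations are given as a unit quaternion [w, x, y, z].
In Python, from bench import * gives the robot as it stands.
- The arm moves only by the tool move_arm, never from a script. Its argument "motion" is a list of rows, each a list of 5 numbers: the shift along the tool's x, y, z in mm, then the turn about the tool's z in degrees, then the finger opening in mm, from 0 to 85.4. A call has exactly 10 rows; each row is the pose to reach, as a shift and turn from the pose commanded when the call began, along the tool's axes at that moment; what a row does not reach only later rows make up. A row lasts 1/10 s, in which the tool goes at most 50 mm and 8.59 degrees, less where a joint would pass 70% of its speed; a pose out of reach is approached as far as the arm can. A call with a gripper value outside its range is refused whole. The fingers move at their own pace and stop on an object; "newtons" is the grip in N (left out, the last holds). Time passes only in rows, so rows that repeat a pose let the fingers close, or fill a call up. It gives the time, the measured TCP pose, the force, the opening and the grip force at its end, in the units of the state.
- state(): the state, without advancing time (a new reading comes with each control period).
- read_camera(name): name is "scene" or "top" or "wrist"; returns a dict with "frame" (400x640x3 uint8, red, green, blue), "intrinsics" (3x3 intrinsics, pixels), "k1" (the pictures are not rectified: a ray, as slopes to the right and down, at radius r is drawn at 1 + k1 r^2 times it, then the intrinsics apply), "origin" and "attitude" of the camera in the world. Camera axes: x right, y down, z forward; pixel columns grow to the right and rows downward; lengths in m; the calibration is good to about 2 mm. A picture is of the moment at which its call begins. There is no depth.
- finish_job(): hands the job in; it is judged then, once.
The state is a dict: "time_s": time; "joint_positions": joint angles; "qvel": joint speeds; "joint_torque": joint torques, N m; "eef_pos": TCP position; "tcp_rot": TCP orientation; "force": force on the tool from outside, world axes, zero at the start; "moment": the same for the moment, N m; "finger_gap": finger opening in m; "grip_force": force on a finger pad.
Only numpy, scipy, OpenCV 4.12 (cv2) and the standard library are available. Lean on these libraries where they do the work, as an engineer would, in place of code of your own. Each camera call takes 0.05 s, during which the arm holds its last target. There are 200 camera calls.

## Working session

There is one attempt and no reset: what is moved stays moved. The work goes in short steps, Python scripts to look and compute and a tool call to move; the robot and the scene stay as the last step left them, time stands still between calls to the robot, and variables do not carry over. Pictures are saved under pics/ and viewed, at most 10 in all, crops included, and the job is handed in when it is done.

Besides the shell and the picture viewer there is one more tool, called as name([rows], argument=value, ...), one row to a line, values as JSON. move_arm: Moves the arm, as the interface text tells. Its arguments: {"type":"object","properties":{"motion":{"type":"array","items":{"type":"array","items":{"type":"number"}}},"newtons":{"type":"number"}},"required":["motion"]}

```bash
mkdir -p pics; ls; python3 - <<'E'
from bench import *
import cv2
s=state();print({k:s[k] for k in ('time_s','eef_pos','tcp_rot','finger_gap','force')}); print([k for k in globals() if 'tip' in k])
for n in('scene','top','wrist'):
    r=read_camera(n);cv2.imwrite(f'pics/{n}0.png',r['frame'][:,:,::-1]);print(n,r['intrinsics'],r['k1'],r['origin'],r['attitude'])
E
```

```text
pics
{'time_s': 0.0, 'eef_pos': array([ 0.25159027, -0.5987817 ,  0.30300045]), 'tcp_rot': array([-8.48083705e-04,  9.80279980e-01,  1.97611709e-01, -2.33121672e-04]), 'finger_gap': 0.0852970548520397, 'force': array([ 0.62141765, -0.19672277, -0.50765803])}
['tip_extent']
scene [[423.59772811   0.         324.88830228]
 [  0.         423.59772811 198.97190892]
 [  0.           0.           1.        ]] 0.008470443400161948 [1.0183733  0.12255232 0.95684053] [-0.15508237  0.50360498  0.81200132 -0.2509688 ]
top [[492.25343695   0.         323.86210278]
 [  0.         492.25343695 196.5366141 ]
 [  0.           0.           1.        ]] 0.020206367209716716 [ 0.38872389 -0.10788179  1.27102333] [ 0.03310865 -0.70279629  0.70875547 -0.0514478 ]
wrist [[311.92489895   0.         322.08176003]
 [  0.         311.92489895 197.83051357]
 [  0.           0.           1.        ]] -0.05597587878606218 [ 0.32377269 -0.5690193   0.37378677] [ 0.13033301  0.8228214  -0.54619361 -0.08746876]
```

View pics/scene0.png

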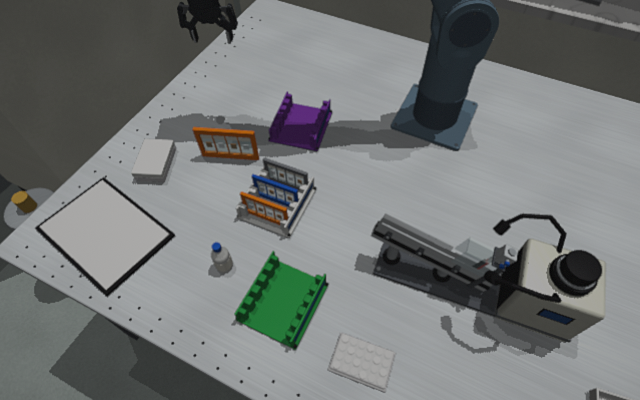

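View pics/top0.png

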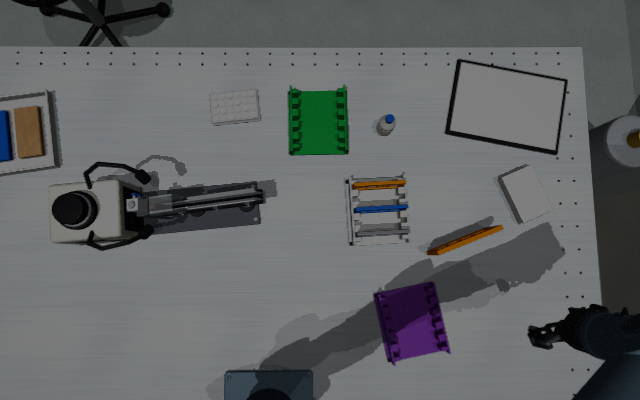

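The scene picture shows the rack's orange carrier at about (265,208) and the larger look-alike at (225,143). The chute runs from (380,225) to (500,275). In the top picture the rack carrier is at (380,184), and the chute runs from (265,195) at its upper end to (135,205) under the guard.

```bash
cat > h.py <<'E'
from bench import *
import numpy as np, cv2
from scipy.spatial.transform import Rotation as R
def rot(q): return R.from_quat([q[1],q[2],q[3],q[0]])
def ray(r,uv):
    K=r['intrinsics'];d=np.array([r['k1'],0,0,0,0.])
    p=cv2.undistortPoints(np.array([[uv]],float),K,d)[0,0]
    v=rot(r['attitude']).apply([p[0],p[1],1]);return np.array(r['origin']),v/np.linalg.norm(v)
def onplane(r,uv,z):
    o,v=ray(r,uv);return o+v*(z-o[2])/v[2]
def tri(*ru):
    A=0;b=0
    L=[ray(r,u) for r,u in ru]
    for o,v in L:
        M=np.eye(3)-np.outer(v,v);A=A+M;b=b+M@o
    p=np.linalg.solve(A,b);return p,max(np.linalg.norm(np.cross(p-o,v)) for o,v in L)
def proj(r,P):
    q=rot(r['attitude']).inv().apply(np.array(P)-r['origin']);s=q[:2]/q[2]
    s=s*(1+r['k1']*(s@s));return s*r['intrinsics'][0,0]+r['intrinsics'][:2,2]
def omask(r):
    h=cv2.cvtColor(r['frame'],cv2.COLOR_RGB2HSV);return cv2.inRange(h,(8,150,80),(22,255,255))
E
python3 - <<'E'
from h import *
T=read_camera('top');S=read_camera('scene')
for u in[(354,187),(406,181),(353,211),(408,207),(356,234),(410,230)]:print(u,onplane(T,u,.094).round(3))
print('chute lip upper end',onplane(T,(263,195),.17).round(3),'guard',onplane(T,(140,203),.17).round(3))
for r,n in((T,'T'),(S,'S')):
    c,_=cv2.findContours(omask(r),0,2)
    for k in c:
        if cv2.contourArea(k)>20: print(n,cv2.boundingRect(k),cv2.minAreaRect(k))
f=lambda r,y0,y1,x0,x1:cv2.resize(r['frame'][y0:y1,x0:x1],None,fx=4,fy=4,interpolation=2)
a=np.hstack([f(T,165,255,340,420),f(S,150,240,230,330)]);b=np.hstack([f(T,170,230,120,275)]);
c=f(S,205,295,365,525)
p=np.zeros((600,800,3),np.uint8);p[:360,:720]=a;p[360:600,:620]=b
cv2.imwrite('pics/c1.png',p[:,:,::-1]);cv2.imwrite('pics/c2.png',c[:,:,::-1])
E
```

```text
(354, 187) [ 0.553 -0.212  0.094]
(406, 181) [ 0.567 -0.339  0.094]
(353, 211) [ 0.495 -0.209  0.094]
(408, 207) [ 0.503 -0.342  0.094]
(356, 234) [ 0.439 -0.215  0.094]
(410, 230) [ 0.448 -0.345  0.094]
chute lip upper end [ 0.525 -0.     0.17 ] guard [0.509 0.272 0.17 ]
T (437, 225, 66, 30) ((468.9827575683594, 238.7069091796875), (6.870728015899658, 70.00714111328125), 68.19859313964844)
T (357, 186, 41, 4) ((377.0144348144531, 187.31752014160156), (2.4520134925842285, 40.049556732177734), 87.39744567871094)
T (354, 180, 52, 6) ((379.5138244628906, 182.74923706054688), (3.550081491470337, 51.198829650878906), 86.8201675415039)
S (248, 209, 32, 14) ((263.23651123046875, 216.12588500976562), (33.615440368652344, 3.8320627212524414), 22.833650588989258)
S (241, 192, 46, 19) ((263.1301574707031, 201.48631286621094), (48.103912353515625, 4.79868745803833), 20.556045532226562)
S (12, 191, 16, 13) ((19.299999237060547, 197.10000610351562), (10.28591251373291, 15.652474403381348), 63.43495178222656)
S (204, 151, 54, 9) ((230.52317810058594, 154.97882080078125), (53.2585334777832, 6.127283573150635), 2.544804573059082)
S (251, 137, 6, 15) ((253.6538543701172, 143.76922607421875), (14.31647777557373, 3.7262067794799805), 78.69007110595703)
S (193, 127, 61, 9) ((223.02133178710938, 130.69113159179688), (60.40822982788086, 4.609739303588867), 3.9451863765716553)
```

View pics/c1.png

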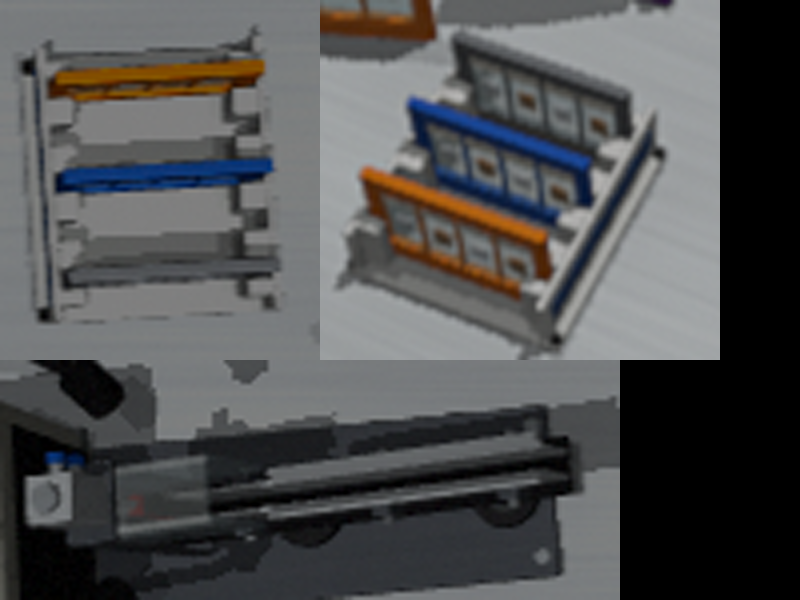

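View pics/c2.png

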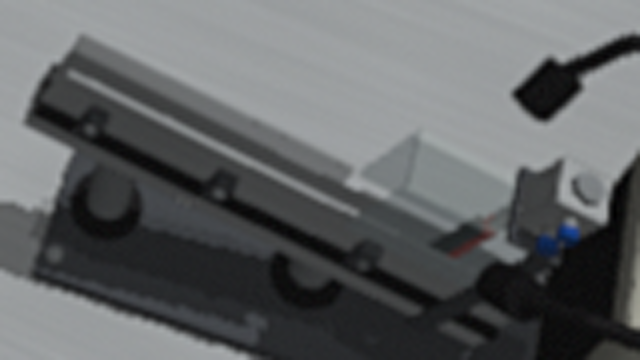

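The crops show the orange carrier's top edge running from top (353,183) to (405.7,181.5) and from scene (241,193) to (287,209). The chute's upper end is at top (263,196), with the guard at (149–171,205). The red blade shows at scene (482,265).

```bash
python3 - <<'E'
from h import *
T=read_camera('top');S=read_camera('scene');s=state()
A,ea=tri((T,(353,183.3)),(S,(241.2,193)));B,eb=tri((T,(405.7,181.5)),(S,(287,209.2)))
# pair left in top (+y) with right in scene
C,ec=tri((T,(353,183.3)),(S,(287,209.2)));D,ed=tri((T,(405.7,181.5)),(S,(241.2,193)))
for q in((A,ea),(B,eb),(C,ec),(D,ed)):print(q[0].round(4),round(q[1],4))
m=(C+D)/2;d=C-D;print('mid',m,'len',np.linalg.norm(d),'yaw',np.degrees(np.arctan2(d[1],d[0])))
Rt=rot(s['tcp_rot']);print('toolx yaw',np.degrees(np.arctan2(*Rt.as_matrix()[[1,0],0])), 'shift mm',1000*Rt.inv().apply(m-s['eef_pos']),tip_extent)
E
```

```text
[ 0.5812 -0.248   0.1673] 0.0529
[ 0.5519 -0.2835  0.0645] 0.0615
[ 0.561  -0.2088  0.0973] 0.001
[ 0.5657 -0.3381  0.0897] 0.0011
mid [ 0.56333894 -0.27345305  0.09347557] len 0.12960040824298047 yaw 92.06922323140085
toolx yaw 22.79613900541076 shift mm [ 413.44745972 -179.43248322  210.23793307] 0.0726
```

move_arm([
  [41,-18,0,-7,85],
  [83,-36,0,-14,70],
  [124,-54,0,-21,60],
  [165,-72,0,-28,50],
  [207,-90,0,-35,50],
  [248,-108,0,-42,50],
  [289,-126,0,-49,50],
  [331,-144,0,-56,50],
  [372,-161,0,-63,50],
  [413,-179,0,-70,50],
], newtons=25)

```text
time_s: 1.35
eef_pos: [0.5642, -0.273, 0.304]
tcp_rot: [0.0, 0.688, 0.726, -0.0]
force: [0.2, -0.2, 0.4]
finger_gap: 0.05
grip_force: 0.0
```

```bash
cat > look.py <<'E'
from h import *
import sys
r=read_camera('wrist');s=state()
cv2.imwrite(f'pics/{sys.argv[1]}.png',r['frame'][:,:,::-1]);np.save(f'pics/{sys.argv[1]}.npy',r,allow_pickle=True)
M=rot(s['tcp_rot']).as_matrix();print(s['time_s'],'tcp',s['eef_pos'].round(4),'xyaw',np.degrees(np.arctan2(M[1,0],M[0,0])).round(2),'z',M[:,2].round(3),'gap',s['finger_gap'],'F',s['force'].round(2),'cam',r['origin'],rot(r['attitude']).as_matrix()[:,2].round(3))
E
python3 look.py w1
```

```text
1.4 tcp [ 0.5698 -0.2642  0.3044] xyaw 93.98 z [ 0.005  0.006 -1.   ] gap 0.04988199213867634 F [3.95 5.74 0.77] cam [ 0.55898189 -0.19461663  0.3747236 ] [ 0.016 -0.309 -0.951]
```

View pics/w1.png

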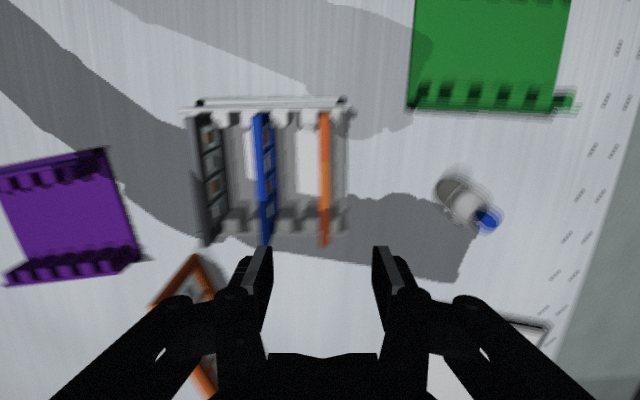

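The wrist picture, blurred while the arm settles, shows the orange top edge as a narrow strip at column 325, rows 112–245. The fingers straddle about (322,300). I'll lower the tool and measure again.

move_arm([
  [0,0,10,0,50],
  [0,0,25,0,50],
  [0,0,40,0,50],
  [0,0,50,0,50],
  [0,0,58,0,50],
  [0,0,60,0,50],
  [0,0,60,0,50],
  [0,0,60,0,50],
  [0,0,60,0,50],
  [0,0,60,0,50],
])

```text
time_s: 2.4
eef_pos: [0.5634, -0.2743, 0.2444]
tcp_rot: [0.0, 0.69, 0.724, 0.0]
force: [0.4, -0.4, 0.1]
finger_gap: 0.05
grip_force: 0.0
```

```bash
python3 look.py w2; python3 - <<'E'
from h import *
r=np.load('pics/w2.npy',allow_pickle=True).item();s=state()
c,_=cv2.findContours(omask(r),0,2)
for k in c:
    if cv2.contourArea(k)>60: print(cv2.boundingRect(k),np.array(cv2.boxPoints(cv2.minAreaRect(k))).round(1).tolist(),[onplane(r,p,.094).round(4).tolist() for p in cv2.boxPoints(cv2.minAreaRect(k))])
E
```

```text
2.45 tcp [ 0.5634 -0.2743  0.2443] xyaw 92.79 z [ 0.001 -0.    -1.   ] gap 0.04976507313790185 F [ 0.39  0.09 -0.55] cam [ 0.55850149 -0.1958523   0.31504442] [ 0.015 -0.309 -0.951]
(203, 355, 15, 25) [[202.1999969482422, 356.70001220703125], [207.89999389648438, 353.20001220703125], [221.39999389648438, 375.70001220703125], [215.6999969482422, 379.20001220703125]] [[0.4595, -0.4268, 0.094], [0.4652, -0.4222, 0.094], [0.4758, -0.4491, 0.094], [0.47, -0.454, 0.094]]
(130, 279, 42, 49) [[129.0, 326.20001220703125], [169.39999389648438, 277.70001220703125], [172.60000610351562, 280.29998779296875], [132.1999969482422, 328.79998779296875]] [[0.3955, -0.397, 0.094], [0.4391, -0.3436, 0.094], [0.4415, -0.346, 0.094], [0.3979, -0.3997, 0.094]]
(315, 117, 14, 165) [[315.0, 117.0], [328.0, 117.0], [328.0, 281.0], [315.0, 281.0]] [[0.5543, -0.2095, 0.094], [0.5633, -0.209, 0.094], [0.5705, -0.3392, 0.094], [0.5598, -0.3397, 0.094]]
```

View pics/w2.png

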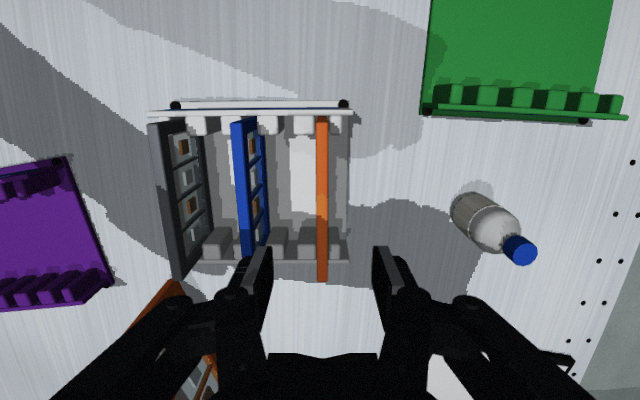

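The strip is at cols 315–328, rows 117–282. That puts the orange top's middle at (0.562, -0.274), yaw 92.7°, and the tool is already nearly aligned. I'll descend.

move_arm([
  [0,-1.4,15,0,50],
  [0,-1.4,35,0,50],
  [0,-1.4,55,0,50],
  [0,-1.4,75,0,50],
  [0,-1.4,90,0,50],
  [0,-1.4,100,0,50],
  [0,-1.4,105,0,50],
  [0,-1.4,107,0,50],
  [0,-1.4,107,0,50],
  [0,-1.4,107,0,50],
])

```text
time_s: 3.45
eef_pos: [0.5623, -0.2745, 0.1376]
tcp_rot: [0.001, 0.69, 0.724, 0.0]
force: [0.0, 0.4, 0.5]
finger_gap: 0.0499
grip_force: 0.0
```

move_arm([
  [0,0,0,0,40],
  [0,0,0,0,30],
  [0,0,0,0,20],
  [0,0,0,0,10],
  [0,0,0,0,2],
  [0,0,0,0,2],
  [0,0,0,0,2],
  [0,0,0,0,2],
  [0,0,0,0,2],
  [0,0,0,0,2],
], newtons=25)

```text
time_s: 4.45
eef_pos: [0.5619, -0.2743, 0.137]
tcp_rot: [0.0, 0.69, 0.724, 0.0]
force: [0.1, -0.0, 1.0]
finger_gap: 0.0088
grip_force: 29.1
```

move_arm([
  [0,0,-10,0,2],
  [0,0,-25,0,2],
  [0,0,-45,0,2],
  [0,0,-70,0,2],
  [0,0,-95,0,2],
  [0,0,-120,0,2],
  [0,0,-145,0,2],
  [0,0,-165,0,2],
  [0,0,-180,0,2],
  [0,0,-190,0,2],
])

```text
time_s: 5.45
eef_pos: [0.5617, -0.2744, 0.3288]
tcp_rot: [0.001, 0.69, 0.724, 0.0]
force: [-0.4, 0.3, -1.8]
finger_gap: 0.0085
grip_force: 28.9
```

```bash
python3 look.py w3; python3 - <<'E'
from h import *
T=read_camera('top');S=read_camera('scene')
f=lambda r,y0,y1,x0,x1,k:cv2.resize(r['frame'][y0:y1,x0:x1],None,fx=k,fy=k,interpolation=2)
p=np.zeros((600,800,3),np.uint8);p[:360,:640]=f(S,200,290,365,525,4);p[360:600,:620]=f(T,170,230,120,275,4)
w=f(S,130,230,220,320,1.6);p[360:520,635:795]=w
cv2.imwrite('pics/c3.png',p[:,:,::-1])
# entry-end corners of channel, rough
print(onplane(T,(263,197),.13))
E
```

```text
5.5 tcp [ 0.5622 -0.2745  0.3298] xyaw 92.78 z [ 0.002 -0.001 -1.   ] gap 0.008348175091953788 F [ 0.67 -1.03  0.22] cam [ 0.55676599 -0.19591309  0.3994147 ] [ 0.015 -0.31  -0.951]
[0.5257062  0.00346493 0.13      ]
```

View pics/c3.png

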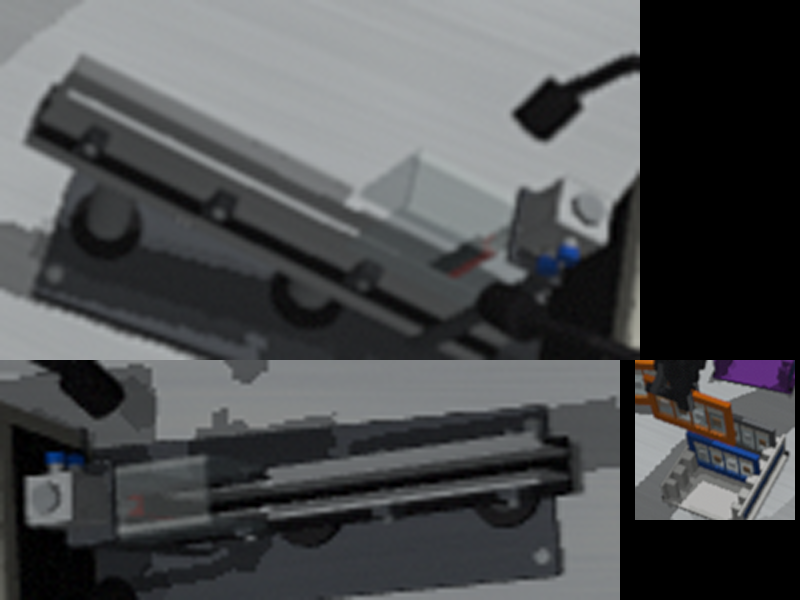

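The carrier is lifted clear, with blue and grey still in the rack (inset). The lips show in scene from (382,224) to (454,258), and in top from (186,288/4) toward (256,195), but a closer look is needed. I'll carry it over the chute and look from above.

move_arm([
  [15,-1,-10,0,2],
  [45,-3,-20,0,2],
  [85,-5,-30,0,2],
  [130,-8,-40,0,2],
  [175,-11,-50,0,2],
  [220,-14,-50,0,2],
  [260,-17,-50,0,2],
  [295,-19,-50,0,2],
  [318,-21,-50,0,2],
  [326,-21,-50,0,2],
])

```text
time_s: 6.6
eef_pos: [0.5235, 0.0543, 0.3768]
tcp_rot: [-0.001, 0.688, 0.726, -0.0]
force: [-0.2, -0.2, -1.0]
finger_gap: 0.0085
grip_force: 28.9
```

move_arm([
  [0,0,0,0,2],
  [0,0,0,0,2],
  [0,0,0,0,2],
  [0,0,0,0,2],
  [0,0,0,0,2],
  [0,0,0,0,2],
  [0,0,0,0,2],
  [0,0,0,0,2],
  [0,0,0,0,2],
  [0,0,0,0,2],
])

```text
time_s: 7.6
eef_pos: [0.5249, 0.0504, 0.3769]
tcp_rot: [0.0, 0.69, 0.724, -0.0]
force: [0.7, -0.1, -1.0]
finger_gap: 0.0083
grip_force: 28.9
```

```bash
python3 look.py w4; python3 -c "
import cv2;a=cv2.imread('pics/w4.png');cv2.imwrite('pics/w4b.png',cv2.resize(a,(800,500),interpolation=2))"
```

```text
7.65 tcp [0.5249 0.0503 0.3769] xyaw 92.8 z [-0. -0. -1.] gap 0.008627230588668435 F [ 0.53  0.73 -1.65] cam [0.5200485  0.12873711 0.44757945] [ 0.015 -0.309 -0.951]
```

View pics/w4b.png

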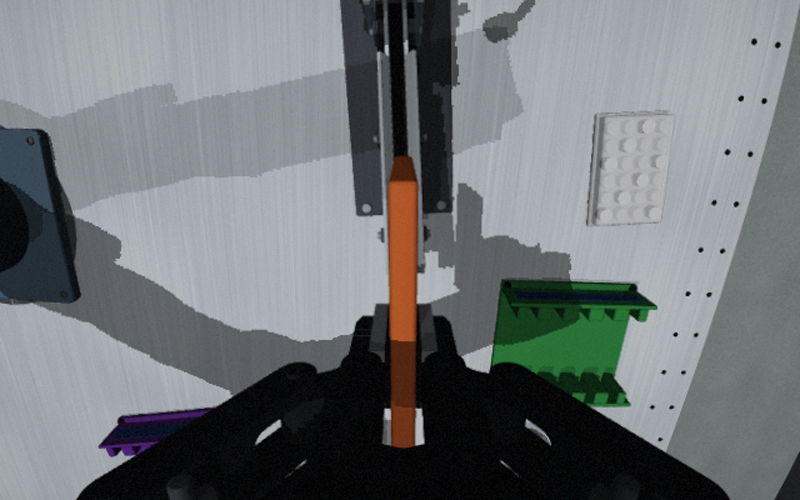

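The wrist picture shows the chute below the carrier. The lips' downhill ends are at about scaled (381,52) and (416,52), the channel's dark centre is near col 400, and the uphill lip end is near row 270. Next I'll read the edges numerically.

```bash
python3 - <<'E'
from h import *
r=np.load('pics/w4.npy',allow_pickle=True).item()
g=cv2.cvtColor(r['frame'],cv2.COLOR_RGB2GRAY)
for y in (10,25,35,39,41,43,46,50,60,75,90,105,120): print(y,g[y,296:344].tolist())
print([ (y,int(g[y,308]),int(g[y,332]),int(g[y,334])) for y in range(195,232,2)])
T=read_camera('top');g=cv2.cvtColor(T['frame'],cv2.COLOR_RGB2GRAY)
for x in (180,190,200,220,240,255):print(x,g[180:216,x].tolist())
E
```

```text
10 [37, 37, 34, 33, 28, 14, 11, 13, 14, 13, 30, 71, 97, 88, 35, 2, 5, 0, 7, 1, 7, 0, 7, 1, 4, 35, 74, 93, 87, 52, 4, 9, 3, 8, 10, 24, 36, 36, 35, 35, 37, 35, 29, 24, 22, 22, 25, 23]
25 [101, 107, 65, 52, 47, 39, 24, 18, 23, 24, 30, 68, 99, 95, 56, 16, 5, 6, 3, 4, 14, 10, 6, 5, 7, 12, 56, 94, 96, 80, 38, 26, 26, 29, 29, 30, 34, 42, 31, 44, 49, 38, 33, 20, 23, 26, 25, 22]
35 [61, 57, 59, 52, 31, 24, 17, 18, 16, 8, 16, 49, 104, 104, 92, 33, 7, 6, 9, 3, 7, 10, 5, 10, 2, 14, 61, 142, 182, 161, 93, 13, 11, 9, 17, 15, 27, 31, 35, 33, 32, 26, 25, 21, 23, 20, 24, 18]
39 [63, 58, 60, 61, 56, 57, 11, 15, 16, 14, 12, 75, 180, 183, 162, 57, 14, 6, 3, 8, 6, 0, 9, 10, 8, 9, 30, 109, 158, 158, 115, 9, 9, 26, 40, 34, 22, 20, 26, 25, 21, 16, 19, 27, 20, 20, 25, 23]
41 [64, 62, 60, 58, 58, 71, 90, 110, 76, 50, 20, 68, 167, 181, 159, 58, 10, 4, 1, 7, 8, 3, 10, 4, 7, 12, 23, 109, 157, 158, 115, 50, 95, 117, 113, 119, 92, 39, 25, 19, 18, 21, 26, 21, 28, 19, 25, 21]
43 [60, 64, 62, 61, 67, 110, 159, 156, 106, 89, 88, 85, 117, 168, 163, 76, 20, 3, 5, 13, 11, 11, 1, 0, 9, 5, 12, 100, 143, 127, 117, 113, 115,
[... 2049 characters left out ...]
6, 67, 65, 66, 65, 66, 67, 67, 66, 67, 66, 67, 65, 66, 67, 66, 66, 65, 66, 66, 66, 66, 67, 67, 65, 66]
200 [60, 61, 60, 62, 62, 61, 62, 63, 63, 62, 63, 63, 61, 64, 64, 64, 63, 65, 63, 63, 63, 63, 64, 63, 65, 62, 62, 65, 64, 63, 64, 65, 64, 65, 65, 64]
220 [41, 42, 43, 42, 43, 44, 42, 43, 45, 45, 46, 46, 45, 46, 46, 48, 47, 48, 48, 47, 48, 48, 48, 49, 51, 48, 49, 51, 51, 50, 51, 51, 52, 51, 52, 53]
240 [114, 116, 78, 62, 60, 62, 61, 25, 49, 47, 61, 63, 29, 96, 66, 56, 30, 11, 5, 53, 77, 104, 106, 21, 13, 16, 18, 26, 25, 26, 55, 52, 43, 33, 29, 20]
255 [129, 62, 60, 62, 63, 63, 31, 66, 58, 86, 97, 47, 41, 56, 29, 5, 6, 44, 59, 58, 59, 18, 10, 13, 25, 49, 53, 60, 61, 62, 60, 61, 60, 60, 58, 58]
```

```bash
cat > rail.py <<'E'
from h import *
th=.28
def fit(r,rows,mids,endrow,endcol):
    E=onplane(r,(endcol,endrow),.065+.062*np.sin(th)+.047*np.cos(th))
    u=np.array([0.,1,0])
    for _ in range(6):
        d3=np.array([u[0]*np.cos(th),u[1]*np.cos(th),-np.sin(th)]);n=np.array([u[0]*np.sin(th),u[1]*np.sin(th),np.cos(th)])
        P=[]
        for y,x in zip(rows,mids):
            o,v=ray(r,(x,y));P.append(o+v*((E-o)@n)/(v@n))
        P=np.array(P);k=np.polyfit(P[:,1],P[:,0],1);u=np.array([k[0],1,0]);u/=np.linalg.norm(u)
    E[0]=np.polyval(k,E[1])
    O=E+.062*d3-.047*n
    return O,d3,n,E,P
E
python3 - <<'E'
from rail import *
r=np.load('pics/w4.npy',allow_pickle=True).item()
O,d,n,E,P=fit(r,[46,60,75,90,105,120],[316.9,317.5,318.1,318.9,319.5,319.8],41.2,316.7)
print('O',O,'d',d,'n',n,'E',E,'yaw',np.degrees(np.arctan2(d[1],d[0])));print(P.round(4))
S=read_camera('scene');T=read_camera('top')
L=lambda x,y,z:O+d*x+np.cross(n,d)*y+n*z
print('tri right lip end',tri((r,(332.6,41)),(S,(454.5,258.75))), 'model',L(-.062,-.015,.047))
print('tri left lip end',tri((r,(301,41.5)),(S,(453,247.5))), 'model',L(-.062,.015,.047))
for nm,x,y,z in(('lip+ up',-.23,-.015,.047),('lip+ end',-.062,-.015,.047),('lip- up',-.23,.015,.047),('lip- end',-.062,.015,.047),('guard+',-.055,-.017,.1),('guard-',-.055,.017,.1),('blade top',0,0,.07)):
    p=L(x,y,z);print(nm,p.round(4),'W',proj(r,p).round(1),'S',proj(S,p).round(1),'Sc3',((proj(S,p)-[365,200])*4).round(),'Tc3',((proj(T,p)-[120,170])*4+[0,360]).round())
E
```

```text
O [0.50802781 0.22538835 0.065     ] d [-0.08850606  0.95697139 -0.27635565] n [-0.0254503   0.27518126  0.96105544] E [0.51231902 0.17898965 0.12730366] yaw 95.28400211980686
[[0.5127 0.1746 0.1286]
 [0.5139 0.1619 0.1322]
 [0.5151 0.1483 0.1362]
 [0.5165 0.1348 0.1401]
 [0.5178 0.1213 0.144 ]
 [0.5187 0.1078 0.1478]]
tri right lip end (array([0.52662648, 0.18556539, 0.12439624]), np.float64(0.005167610491308059)) model [0.52725528 0.18037104 0.12730366]
tri left lip end (array([0.4968556 , 0.17979094, 0.11860507]), np.float64(0.0004187937095553791)) model [0.49738277 0.17760826 0.12730366]
lip+ up [0.5421 0.0196 0.1737] W [339.9 218.9] S [380.7 222.8] Sc3 [63. 91.] Tc3 [536. 430.]
lip+ end [0.5273 0.1804 0.1273] W [332.7  40.5] S [450.  256.9] Sc3 [340. 228.] Tc3 [266. 468.]
lip- up [0.5123 0.0168 0.1737] W [308.2 220.2] S [384.7 211.8] Sc3 [79. 47.] Tc3 [540. 483.]
lip- end [0.4974 0.1776 0.1273] W [300.8  42. ] S [452.8 245.4] Sc3 [351. 182.] Tc3 [270. 519.]
guard+ [0.5273 0.2018 0.1763] W [ 3.363e+02 -1.000e-01] S [465.9 250.3] Sc3 [404. 201.] Tc3 [205. 458.]
guard- [0.4934 0.1987 0.1763] W [292.5   2.1] S [468.9 236.8] Sc3 [416. 147.] Tc3 [209. 518.]
blade top [0.5062 0.2447 0.1323] W [313.1 -39.9] S [482.6 260. ] Sc3 [470. 240.] Tc3 [150. 504.]
```

```bash
cat >> rail.py <<'E'
O=np.array([.5080,.2254,.065]);d=np.array([-.0885,.9570,-.27636]);n=np.array([-.02545,.27518,.96106]);Z=np.array([0,0,1.]);u=np.array([d[0],d[1],0])/np.hypot(d[0],d[1])
L=lambda x,y,z:O+d*x+np.cross(n,d)*y+n*z
def shift(p,s=None):
    s=s or state();return (1000*rot(s['tcp_rot']).inv().apply(p-s['eef_pos'])).round(1)
E
python3 - <<'E'
from rail import *
c=L(-.206,0,0)
for k in(.065,.004,0):
    p=c+u*.064+Z*(.129+k);print(k,p.round(4),shift(p))
p=L(-.142,0,.075)+Z*.054;print('final',p,shift(p))
E
```

```text
0.065 [0.5203 0.092  0.3159] [41.8 -2.6 61. ]
0.004 [0.5203 0.092  0.2549] [ 41.8  -2.6 122. ]
0 [0.5203 0.092  0.2509] [ 41.8  -2.6 126. ]
final [0.51865825 0.1101445  0.23032262] [ 60.1  -3.4 146.6]
```

move_arm([
  [8,-0.5,10,-0.5,2],
  [18,-1,20,-1,2],
  [28,-1.5,32,-2,2],
  [36,-2,45,-2.5,2],
  [41,-2.6,55,-2.5,2],
  [41.8,-2.6,61,-2.5,2],
  [41.8,-2.6,61,-2.5,2],
  [41.8,-2.6,61,-2.5,2],
  [41.8,-2.6,61,-2.5,2],
  [41.8,-2.6,61,-2.5,2],
])

```text
time_s: 8.8
eef_pos: [0.5206, 0.0917, 0.3164]
tcp_rot: [0.0, 0.674, 0.739, 0.0]
force: [-0.2, -0.4, 0.1]
finger_gap: 0.0086
grip_force: 28.9
```

```bash
python3 look.py w5; python3 - <<'E'
from rail import *
r=np.load('pics/w5.npy',allow_pickle=True).item()
g=cv2.cvtColor(r['frame'],cv2.COLOR_RGB2GRAY);m=omask(r)
for x,y,z in((-.062,-.015,.047),(-.062,.015,.047),(-.1,-.015,.047),(-.1,.015,.047),(-.23,-.015,.047),(-.23,.015,.047),(-.055,.015,.1)): print((x,y),proj(r,L(x,y,z)).round(1))
for y in (20,60,80,90,100,110,120,130,150,180,200,240):
    xs=np.where(m[y])[0]; xs=xs[(xs>250)&(xs<400)];print(y,(xs.min(),xs.max()) if len(xs) else None,g[y,286:352].tolist())
E
```

```text
8.85 tcp [0.5206 0.0917 0.3163] xyaw 95.27 z [ 0.001 -0.    -1.   ] gap 0.00820857880189178 F [-0.76 -0.51  0.05] cam [0.51228619 0.16981909 0.38706454] [ 0.029 -0.308 -0.951]
(-0.062, -0.015) [342.1  84.9]
(-0.062, 0.015) [304.1  84.9]
(-0.1, -0.015) [342.1 133. ]
(-0.1, 0.015) [304.1 133. ]
(-0.23, -0.015) [341.6 295.6]
(-0.23, 0.015) [304.4 295.6]
(-0.055, 0.015) [299.2  46. ]
20 None [60, 59, 59, 60, 41, 31, 30, 75, 118, 125, 124, 127, 124, 117, 84, 71, 70, 76, 89, 82, 73, 73, 74, 76, 74, 70, 89, 116, 114, 113, 90, 66, 63, 62, 61, 63, 64, 63, 61, 57, 63, 62, 62, 68, 93, 107, 114, 114, 92, 69, 63, 65, 65, 62, 61, 75, 84, 79, 75, 77, 75, 100, 118, 119, 123, 115]
60 None [61, 63, 61, 59, 64, 62, 62, 59, 60, 52, 50, 55, 79, 113, 95, 77, 46, 50, 48, 46, 22, 25, 27, 21, 23, 28, 52, 79, 79, 72, 46, 1, 6, 4, 3, 15, 7, 10, 3, 7, 3, 5, 5, 21, 46, 69, 76, 78, 56, 31, 20, 27, 28, 21, 24, 31, 38, 41, 39, 50, 61, 64, 48, 34, 34, 23]
80 None [51, 50, 48, 47, 51, 49, 50, 51, 51, 49, 47, 49, 48, 48, 50, 51, 48, 47, 31, 16, 14, 15, 15, 19, 12, 32, 106, 172, 168, 152, 78, 14, 0, 8, 3, 1, 5, 6, 12, 
[... 2120 characters left out ...]
, 24, 24, 19, 25, 19, 23, 27, 24, 31]
200 (np.int64(311), np.int64(333)) [60, 64, 57, 59, 58, 61, 60, 63, 64, 59, 62, 60, 64, 61, 61, 63, 60, 61, 104, 157, 174, 153, 111, 96, 86, 80, 97, 102, 106, 111, 113, 110, 109, 108, 112, 109, 108, 108, 110, 107, 105, 108, 104, 107, 101, 89, 78, 60, 50, 61, 60, 63, 63, 68, 71, 62, 37, 20, 23, 24, 24, 24, 28, 32, 33, 34]
240 (np.int64(312), np.int64(332)) [179, 175, 177, 180, 181, 184, 184, 183, 183, 185, 181, 183, 183, 184, 185, 187, 184, 183, 160, 106, 91, 83, 75, 70, 64, 70, 90, 104, 107, 108, 112, 110, 110, 111, 110, 109, 108, 109, 110, 109, 108, 106, 108, 104, 99, 85, 67, 59, 57, 63, 56, 56, 62, 71, 68, 82, 92, 100, 103, 99, 98, 97, 97, 100, 98, 98]
```

Lips at cols 304.2–342.2 match the prediction. The carrier is about 0.8 mm left of the channel's centre, so I'll correct and lower it.

move_arm([
  [0,0.8,5,0,2],
  [0,0.8,12,0,2],
  [0,0.8,20,0,2],
  [0,0.8,28,0,2],
  [0,0.8,36,0,2],
  [0,0.8,44,0,2],
  [0,0.8,50,0,2],
  [0,0.8,54,0,2],
  [0,0.8,57,0,2],
  [0,0.8,57,0,2],
], newtons=20)

```text
time_s: 9.85
eef_pos: [0.521, 0.092, 0.2586]
tcp_rot: [-0.0, 0.674, 0.739, -0.0]
force: [0.1, -0.6, -1.1]
finger_gap: 0.0086
grip_force: 28.9
```

```bash
python3 look.py w6;python3 - <<'E'
from rail import *
r=np.load('pics/w6.npy',allow_pickle=True).item();g=cv2.cvtColor(r['frame'],cv2.COLOR_RGB2GRAY)
for y in range(80,200,12):print(y,g[y,286:356].tolist())
E
```

```text
9.9 tcp [0.5211 0.092  0.2589] xyaw 95.3 z [ 0. -0. -1.] gap 0.008146708571007199 F [ 0.19 -0.29 -0.74] cam [0.51269354 0.17014408 0.32928611] [ 0.028 -0.308 -0.951]
80 [51, 50, 52, 49, 50, 49, 51, 50, 49, 53, 51, 49, 54, 47, 42, 60, 67, 72, 37, 29, 20, 10, 31, 104, 174, 174, 171, 155, 85, 34, 10, 3, 6, 0, 1, 7, 1, 5, 5, 8, 7, 9, 9, 5, 8, 39, 89, 147, 172, 171, 169, 119, 25, 1, 3, 4, 37, 49, 61, 48, 25, 23, 26, 24, 25, 26, 22, 25, 23, 21]
92 [51, 51, 53, 50, 49, 49, 46, 50, 45, 53, 51, 50, 56, 96, 148, 147, 143, 121, 81, 69, 86, 89, 87, 89, 85, 86, 85, 78, 55, 31, 7, 8, 11, 9, 2, 8, 9, 8, 10, 5, 11, 10, 16, 19, 13, 42, 77, 104, 118, 121, 123, 123, 117, 118, 117, 122, 123, 121, 123, 125, 122, 87, 27, 21, 24, 21, 21, 22, 23, 21]
104 [51, 49, 54, 49, 50, 52, 47, 48, 48, 51, 49, 48, 53, 100, 146, 146, 143, 118, 88, 85, 86, 87, 85, 86, 88, 84, 83, 79, 52, 32, 9, 6, 8, 9, 11, 11, 2, 0, 13, 6, 12, 17, 22, 19, 21, 42, 78, 112, 116, 118, 119, 124, 120, 116, 119, 119, 123, 125, 121, 124, 123, 82, 38, 21, 25, 23, 22, 24, 23, 20]
116 [50, 52, 52, 48, 51, 49, 50, 48, 51, 49, 51, 46, 59, 105, 149,
[... 1359 characters left out ...]
 57, 56, 59, 60, 59, 57, 61, 63, 69, 71, 70, 54, 24, 25, 22, 22, 21, 24, 30, 33]
176 [59, 64, 63, 63, 60, 67, 95, 120, 121, 102, 65, 61, 57, 109, 154, 152, 149, 120, 93, 90, 89, 89, 88, 88, 82, 79, 99, 107, 113, 111, 113, 114, 115, 113, 109, 111, 113, 110, 113, 111, 108, 108, 109, 109, 104, 98, 85, 64, 49, 63, 59, 60, 59, 56, 58, 59, 62, 65, 71, 70, 74, 55, 26, 27, 35, 56, 60, 56, 43, 31]
188 [62, 60, 61, 65, 64, 65, 61, 59, 56, 62, 60, 59, 59, 106, 154, 151, 147, 119, 87, 92, 84, 85, 85, 87, 74, 74, 101, 106, 113, 112, 111, 110, 116, 111, 112, 111, 112, 112, 111, 107, 110, 108, 110, 107, 103, 93, 83, 61, 49, 56, 63, 60, 60, 62, 60, 62, 60, 67, 71, 70, 72, 55, 20, 23, 18, 24, 24, 26, 27, 35]
```

move_arm([
  [0,0.6,2,0,2],
  [0,0.6,4,0,2],
  [0,0.6,6,0,2],
  [0,0.6,8,0,2],
  [2,0.6,10,0,2],
  [4,0.6,12,0,2],
  [6,0.6,14,0,2],
  [8,0.6,16,0,2],
  [10,0.6,18,0,2],
  [10,0.6,18,0,2],
])

```text
time_s: 10.9
eef_pos: [0.5208, 0.1024, 0.2407]
tcp_rot: [-0.0, 0.673, 0.739, 0.0]
force: [0.4, 0.9, 2.8]
finger_gap: 0.0087
grip_force: 30.1
```

```bash
cat > tilt.py <<'E'
from rail import *
S=read_camera('scene');m=omask(S);s=state()
c,_=cv2.findContours(m,0,2)
print(s['time_s'],s['eef_pos'].round(4),'F',s['force'].round(2),'M',s['moment'].round(2),s['grip_force'])
for k in c:
    x,y,w,h=cv2.boundingRect(k)
    if cv2.contourArea(k)>15 and x>330: print((x,y,w,h),cv2.approxPolyDP(k,2.5,True)[:,0].tolist())
for nm,x,z in(('up top',-.206,.086),('down top',-.078,.086),('nose@stop',0,.086),('tail@stop',-.128,.086)):print(nm,proj(S,L(x,0,z)).round(1))
E
python3 tilt.py
```

```text
10.95 [0.5208 0.1023 0.2407] F [0.54 0.47 2.9 ] M [ 0.01 -0.1   0.02] 30.021454095840454
(429, 225, 23, 25) [[430, 225], [430, 231], [445, 237], [438, 247], [440, 249], [451, 234]]
(389, 212, 28, 14) [[389, 223], [391, 225], [399, 218], [415, 225], [416, 220], [395, 212]]
up top [399.9 214.4]
down top [454.1 241.2]
nose@stop [486.9 257.4]
tail@stop [433.  230.8]
```

move_arm([
  [1,0,1.3,0,2],
  [2,0,2.6,0,2],
  [3,0,4,0,2],
  [4,0,5.4,0,2],
  [5,0,6.7,0,2],
  [6,0,8,0,2],
  [7,0,9.3,0,2],
  [8,0,10.5,0,2],
  [8,0,10.5,0,2],
  [8,0,10.5,0,2],
])

```text
time_s: 11.95
eef_pos: [0.5201, 0.1101, 0.2303]
tcp_rot: [-0.0, 0.674, 0.739, 0.0]
force: [-0.6, 2.5, 2.8]
finger_gap: 0.0086
grip_force: 30.9
```

```bash
python3 tilt.py; python3 look.py w7
```

```text
12.0 [0.52   0.1101 0.2303] F [0.14 2.11 3.43] M [ 0.21 -0.16  0.09] 30.831368565559387
(432, 229, 21, 21) [[432, 229], [434, 236], [446, 242], [439, 249], [452, 241]]
(390, 215, 30, 14) [[390, 224], [393, 226], [402, 220], [418, 228], [419, 225], [402, 215]]
up top [399.9 214.4]
down top [454.1 241.2]
nose@stop [486.9 257.4]
tail@stop [433.  230.8]
12.05 tcp [0.52   0.1101 0.2303] xyaw 95.3 z [ 0.  0. -1.] gap 0.00888668428073693 F [1.32 1.27 3.07] cam [0.51171983 0.18824377 0.30103459] [ 0.028 -0.308 -0.951]
```

move_arm([
  [0,0,0.3,0,2],
  [0,0,0.6,0,2],
  [0,0,1,0,2],
  [0,0,1,0,2],
  [0,0,1,0,2],
  [0,0,1,0,2],
  [0,0,1,0,2],
  [0,0,1,0,2],
  [0,0,1,0,2],
  [0,0,1,0,2],
])

```text
time_s: 13.05
eef_pos: [0.5202, 0.1103, 0.2301]
tcp_rot: [0.0, 0.674, 0.739, 0.0]
force: [-2.0, 1.8, 8.5]
finger_gap: 0.0088
grip_force: 31.8
```

```bash
python3 tilt.py
```

```text
13.1 [0.5202 0.1103 0.23  ] F [-1.47  3.32  9.5 ] M [ 0.09  0.28 -0.01] 31.817341446876526
(432, 229, 21, 22) [[432, 229], [434, 237], [446, 242], [439, 249], [452, 242]]
(390, 215, 30, 14) [[390, 224], [394, 226], [402, 220], [417, 228], [419, 226], [402, 215]]
up top [399.9 214.4]
down top [454.1 241.2]
nose@stop [486.9 257.4]
tail@stop [433.  230.8]
```

Force rose to 9.5 N with the edge slope matching the floor, so the carrier is seated. I'll relieve and release.

move_arm([
  [0,0,-0.8,0,2],
  [0,0,-0.8,0,2],
  [0,0,-0.8,0,9],
  [0,0,-0.8,0,12],
  [0,0,-0.8,0,16],
  [0,0,-0.8,0,22],
  [0,0,-0.8,0,30],
  [0,0,-0.8,0,36],
  [0,0,-0.8,0,40],
  [0,0,-0.8,0,40],
])

```text
time_s: 14.1
eef_pos: [0.52, 0.11, 0.2302]
tcp_rot: [-0.0, 0.674, 0.739, -0.0]
force: [0.1, 0.4, 0.1]
finger_gap: 0.0399
grip_force: 0.0
```

move_arm([
  [0,0,-5,0,40],
  [0,0,-15,0,40],
  [0,0,-30,0,40],
  [0,0,-45,0,40],
  [0,0,-60,0,40],
  [-10,0,-70,0,40],
  [-25,0,-75,0,40],
  [-40,0,-75,0,40],
  [-45,0,-75,0,40],
  [-45,0,-75,0,40],
])

```text
time_s: 15.1
eef_pos: [0.5242, 0.0639, 0.3053]
tcp_rot: [0.0, 0.674, 0.738, -0.0]
force: [0.5, 1.1, 0.3]
finger_gap: 0.0401
grip_force: 0.0
```

```bash
python3 tilt.py; python3 look.py w8; python3 - <<'E'
from rail import *
a=cv2.imread('pics/w8.png');S=read_camera('scene')['frame'][195:285,365:525,::-1]
p=np.zeros((600,800,3),np.uint8);p[:240,:384]=cv2.resize(a,(384,240));p[240:600,:640]=cv2.resize(S,None,fx=4,fy=4,interpolation=2);p[:240,400:800]=a[0:240,120:520]
cv2.imwrite('pics/c8.png',p)
r=np.load('pics/w8.npy',allow_pickle=True).item()
c,_=cv2.findContours(omask(r),0,2)
for k in c:
    if cv2.contourArea(k)>60:print(cv2.boundingRect(k))
for x,z in((-.206,.086),(-.078,.086)):print(proj(r,L(x,0,z)))
E
```

```text
15.15 [0.5241 0.065  0.3052] F [-0.34  0.51 -0.34] M [ 0.01 -0.01 -0.04] 0.0
(391, 218, 62, 33) [[391, 224], [393, 226], [402, 220], [446, 242], [441, 250], [452, 241], [411, 219], [398, 218]]
up top [399.9 214.4]
down top [454.1 241.2]
nose@stop [486.9 257.4]
tail@stop [433.  230.8]
15.2 tcp [0.524  0.0656 0.3052] xyaw 95.31 z [-0.  0. -1.] gap 0.03998560380023183 F [-0.07 -0.38  0.36] cam [0.51584358 0.1431435  0.37594653] [ 0.028 -0.308 -0.951]
(315, 48, 15, 209)
[321.91431816 253.33066675]
[321.98671382  43.4265654 ]
```

View pics/c8.png

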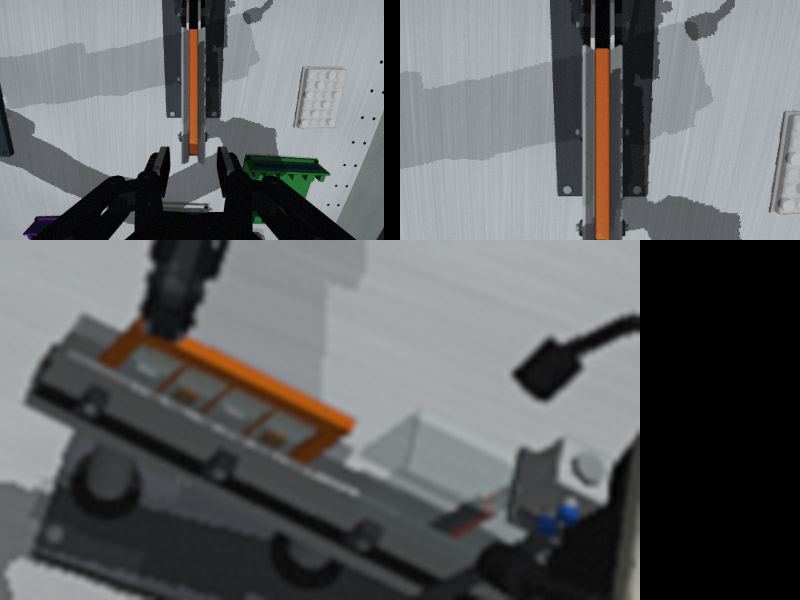

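The crops show the carrier standing along the chute, nose short of the guard: wrist rows 48–257, scene top edge (398,218)–(452,241). Next I'll put the closed fingers behind its trailing edge.

```bash
python3 - <<'E'
from rail import *
for xt,g in((-.209,.012),(-.209,0),(-.128,0)):
    p=L(xt,0,.057)+d*0-u*(.011+g)+Z*tip_extent
    # contact height .057 shifted along trailing edge
    print(p.round(4),shift(p))
E
```

```text
[0.5272 0.0182 0.2501] [-47.9  -1.3  55. ]
[0.5261 0.0301 0.2501] [-35.9  -1.3  55. ]
[0.5189 0.1076 0.2278] [42.  -1.2 77.4]
```

move_arm([
  [-15,-0.4,0,0,25],
  [-32,-1,0,0,10],
  [-44,-1.3,5,0,0],
  [-48,-1.3,15,0,0],
  [-48,-1.3,27,0,0],
  [-48,-1.3,38,0,0],
  [-48,-1.3,47,0,0],
  [-48,-1.3,53,0,0],
  [-48,-1.3,55,0,0],
  [-48,-1.3,55,0,0],
])

```text
time_s: 16.25
eef_pos: [0.5273, 0.0175, 0.25]
tcp_rot: [-0.0, 0.674, 0.739, -0.0]
force: [-0.2, -0.5, -0.2]
finger_gap: 0.0001
grip_force: 0.0
```

move_arm([
  [2,0,0.6,0,0],
  [4,0,1.2,0,0],
  [6,0,1.7,0,0],
  [8,0,2.3,0,0],
  [10,0,2.9,0,0],
  [12,0,3.5,0,0],
  [14,0,4,0,0],
  [16,0,4.6,0,0],
  [18,0,5.2,0,0],
  [20,0,5.8,0,0],
])

```text
time_s: 17.25
eef_pos: [0.5255, 0.0373, 0.2443]
tcp_rot: [0.0, 0.674, 0.739, -0.0]
force: [1.3, 0.2, 0.6]
finger_gap: -0.0001
grip_force: 0.3
```

```bash
cat > chk.py <<'E'
from rail import *
s=state();r=read_camera('wrist');S=read_camera('scene')
m=omask(r);k=max([c for c in cv2.findContours(m[:,250:400],0,2)[0]],key=cv2.contourArea);x,y,w,h=cv2.boundingRect(k)
def railx(c,row):
    N=np.cross(d,n)  # mid plane point at z=.086: line L(x,0,.086)
    xs=np.linspace(-.3,.05,3501);return xs[np.argmin([abs(proj(c,L(t,0,.086))[1]-row) for t in xs])]
tip=np.array(s['eef_pos'])-Z*tip_extent+u*.011;q=tip-O
print(s['time_s'],'F along',(s['force']@u).round(2),s['force'].round(2),'tip rail x,y,z mm',(1000*np.array([q@d,q@np.cross(n,d),q@n])).round(1),'box',(x+250,y,w,h),'top rows-> railx',railx(r,y),railx(r,y+h))
for c in cv2.findContours(omask(S),0,2)[0]:
    if cv2.contourArea(c)>15 and cv2.boundingRect(c)[0]>330:print(cv2.approxPolyDP(c,2,True)[:,0].tolist())
hs=cv2.cvtColor(S['frame'],cv2.COLOR_RGB2HSV);b=cv2.inRange(hs,(0,90,50),(7,255,255))|cv2.inRange(hs,(172,90,50),(180,255,255));b[:,:440]=0;b[:,520:]=0;ys,xs=np.where(b[220:300]);print('red',len(xs),xs.mean() if len(xs) else 0,ys.mean()+220 if len(xs) else 0)
E
python3 chk.py
```

```text
17.25 F along 0.06 [1.27 0.17 0.6 ] tip rail x,y,z mm [-2.005e+02 -1.000e-01  5.340e+01] box (314, 0, 23, 255) top rows-> railx -0.10070000000000001 -0.2024
[[394, 226], [397, 227], [404, 221], [436, 235], [436, 238], [440, 237], [450, 242], [443, 251], [451, 243], [455, 243], [402, 216]]
red 12 481.6666666666667 265.8333333333333
```

move_arm([
  [3,0,0,0,0],
  [6,0,0,0,0],
  [9,0,0.5,0,0],
  [12,0,1.4,0,0],
  [15,0,2.3,0,0],
  [18,0,3.2,0,0],
  [21,0,4,0,0],
  [24,0,4.9,0,0],
  [27,0,5.8,0,0],
  [30,0,6.6,0,0],
])

```text
time_s: 18.35
eef_pos: [0.5227, 0.0673, 0.2377]
tcp_rot: [-0.0, 0.674, 0.739, -0.0]
force: [-0.3, -0.7, 0.7]
finger_gap: 0.0001
grip_force: 0.2
```

```bash
python3 chk.py
```

```text
18.35 F along -0.68 [-0.29 -0.71  0.73] tip rail x,y,z mm [-1.697e+02 -1.000e-01  5.530e+01] box (315, 0, 22, 254) top rows-> railx -0.06870000000000001 -0.1715
[[407, 232], [410, 233], [417, 226], [458, 248], [466, 249], [465, 246], [417, 222]]
red 12 481.6666666666667 265.8333333333333
```

move_arm([
  [3,0,0.9,0,0],
  [6,0,1.7,0,0],
  [9,0,2.6,0,0],
  [12,0,3.5,0,0],
  [15,0,4.3,0,0],
  [18,0,5.2,0,0],
  [21,0,6,0,0],
  [24,0,6.9,0,0],
  [27,0,7.8,0,0],
  [29,0,8.3,0,0],
])

```text
time_s: 19.45
eef_pos: [0.52, 0.0963, 0.2294]
tcp_rot: [-0.0, 0.674, 0.739, 0.0]
force: [-0.4, -0.9, 0.0]
finger_gap: 0.0001
grip_force: 0.1
```

```bash
python3 chk.py
```

```text
19.45 F along -0.85 [-0.42 -0.89  0.04] tip rail x,y,z mm [-139.4   -0.    55.4] box (315, 23, 22, 231) top rows-> railx -0.0479 -0.1413
[[426, 235], [431, 234], [464, 251], [466, 249], [465, 246], [429, 228]]
red 12 481.6666666666667 265.8333333333333
```

move_arm([
  [1,0,0.3,0,0],
  [2,0,0.6,0,0],
  [3,0,0.9,0,0],
  [4,0,1.2,0,0],
  [5,0,1.4,0,0],
  [6,0,1.7,0,0],
  [7,0,2,0,0],
  [8,0,2.3,0,0],
  [8,0,2.3,0,0],
  [8,0,2.3,0,0],
])

```text
time_s: 20.55
eef_pos: [0.5193, 0.104, 0.2272]
tcp_rot: [-0.0, 0.674, 0.739, 0.0]
force: [0.6, -0.8, 0.7]
finger_gap: 0.0002
grip_force: 0.0
```

```bash
cat > avg.py <<'E'
from rail import *
f=[]
for _ in range(8): read_camera('top');f.append(state()['force'])
f=np.array(f);print('mean along',(f@u).mean().round(2),'+-',(f@u).std().round(2),'z',f[:,2].mean().round(2))
E
python3 chk.py; python3 avg.py
```

```text
20.55 F along -0.83 [ 0.63 -0.78  0.68] tip rail x,y,z mm [-131.4   -0.    55.4] box (315, 43, 22, 210) top rows-> railx -0.04799999999999999 -0.1328
[[431, 230], [429, 237], [433, 235], [464, 251], [466, 249], [465, 246]]
red 11 481.6363636363636 265.9090909090909
mean along 0.18 +- 0.34 z -0.09
```

move_arm([
  [0.5,0,0.1,0,0],
  [1,0,0.3,0,0],
  [1.5,0,0.4,0,0],
  [2,0,0.6,0,0],
  [2.5,0,0.7,0,0],
  [3,0,0.9,0,0],
  [3,0,0.9,0,0],
  [3,0,0.9,0,0],
  [3,0,0.9,0,0],
  [3,0,0.9,0,0],
])

```text
time_s: 22.05
eef_pos: [0.519, 0.1069, 0.2263]
tcp_rot: [-0.0, 0.674, 0.739, -0.0]
force: [0.1, -0.9, 0.3]
finger_gap: -0.0004
grip_force: 0.0
```

```bash
python3 chk.py; python3 avg.py
```

```text
22.05 F along -0.93 [ 0.12 -0.93  0.32] tip rail x,y,z mm [-128.3   -0.    55.4] box (315, 54, 22, 200) top rows-> railx -0.04949999999999999 -0.1302
[[433, 230], [431, 237], [435, 236], [464, 251], [466, 249], [465, 246]]
red 12 481.6666666666667 265.8333333333333
mean along 0.17 +- 0.47 z -0.1
```

move_arm([
  [0.4,0,0.1,0,0],
  [0.8,0,0.2,0,0],
  [1.2,0,0.3,0,0],
  [1.6,0,0.5,0,0],
  [2,0,0.6,0,0],
  [2,0,0.6,0,0],
  [2,0,0.6,0,0],
  [2,0,0.6,0,0],
  [2,0,0.6,0,0],
  [2,0,0.6,0,0],
])

```text
time_s: 23.55
eef_pos: [0.5188, 0.1089, 0.2257]
tcp_rot: [0.0, 0.674, 0.739, 0.0]
force: [0.3, 0.4, -0.9]
finger_gap: 0.0001
grip_force: 0.0
```

```bash
python3 chk.py; python3 avg.py
```

```text
23.55 F along 0.39 [ 0.26  0.41 -0.94] tip rail x,y,z mm [-1.262e+02 -1.000e-01  5.540e+01] box (315, 60, 22, 194) top rows-> railx -0.04980000000000001 -0.1281
[[433, 232], [432, 238], [435, 236], [464, 251], [466, 249], [465, 246]]
red 12 481.6666666666667 265.8333333333333
mean along 0.15 +- 0.68 z 0.08
```

```bash
python3 - <<'E'
from rail import *
r=read_camera('wrist');S=read_camera('scene')
p=np.zeros((600,800,3),np.uint8)
p[:300,:800]=cv2.resize(r['frame'][0:75,225:425],None,fx=4,fy=4,interpolation=2);p[300:600,:480]=cv2.resize(S['frame'][225:275,430:510],None,fx=6,fy=6,interpolation=2)
cv2.imwrite('pics/c9.png',p[:,:,::-1])
for x,z in((0,.07),(0,.086),(0,.006),(-.055,.1),(-.062,.047)):print((x,z),(proj(r,L(x,0,z))-[225,0])*4,(proj(S,L(x,0,z))-[430,225])*6+[0,300])
E
```

```text
(0, 0.07) [ 398.90082451 -132.22683906] [315.5214863  509.72872651]
(0, 0.086) [ 400.10477508 -238.28410028] [341.63368475 494.39435593]
(0, 0.006) [395.860066   135.59757997] [218.488538   566.73053296]
(-0.055, 0.1) [401.12236703 234.14229901] [224.4020047  411.07600385]
(-0.062, 0.047) [397.14953978 452.22292012] [128.25490706 456.52639268]
```

View pics/c9.png

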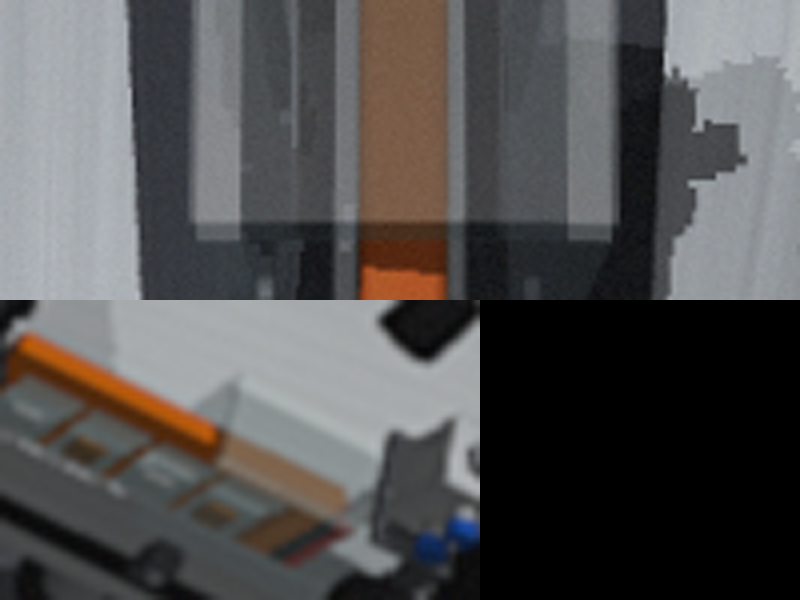

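The crop shows the carrier's nose under the guard at scene (487.5,257), right against the blade's dark rubber and red band. The predicted contact point is (487,257). The guard edge also matches the model, so I'll continue in small steps and track the red band's subpixel position.

move_arm([
  [0.3,0,0.1,0,0],
  [0.6,0,0.2,0,0],
  [0.9,0,0.3,0,0],
  [1.2,0,0.3,0,0],
  [1.5,0,0.4,0,0],
  [1.5,0,0.4,0,0],
  [1.5,0,0.4,0,0],
  [1.5,0,0.4,0,0],
  [1.5,0,0.4,0,0],
  [1.5,0,0.4,0,0],
])

```text
time_s: 25.15
eef_pos: [0.5187, 0.1103, 0.2253]
tcp_rot: [0.0, 0.674, 0.739, -0.0]
force: [-0.2, -0.4, -0.9]
finger_gap: 0.0002
grip_force: 0.3
```

```bash
cat > red.py <<'E'
from rail import *
f=[];F=0;TT=0
for _ in range(6):
    S=read_camera('scene');f.append(state()['force']@u);F=F+S['frame'].astype(float)/6
    TT=TT+read_camera('top')['frame'].astype(float)/6;f.append(state()['force']@u)
a=F[250:280,465:500];w=np.clip(a[:,:,0]-np.maximum(a[:,:,1],a[:,:,2])*1.35-5,0,None);ys,xs=np.mgrid[250:280,465:500]
hh=a[:,:,1]<.75*a[:,:,0]
print('red',w.sum().round(),(xs*w).sum()/w.sum(),(ys*w).sum()/w.sum(),'force',np.mean(f).round(2),state()['time_s'])
print(F[252:270:2,478:496,0].round().astype(int).tolist())
E
python3 chk.py;python3 red.py
```

```text
25.15 F along -0.43 [-0.15 -0.45 -0.93] tip rail x,y,z mm [-1.247e+02 -1.000e-01  5.540e+01] box (315, 64, 22, 190) top rows-> railx -0.0499 -0.1266
[[434, 231], [433, 237], [464, 251], [466, 249], [465, 246]]
red 9 481.3333333333333 266.3333333333333
red 112.0 478.51425585908356 263.25444096133754 force -0.48 25.85
[[127, 130, 135, 138, 141, 141, 142, 142, 141, 140, 140, 140, 140, 142, 140, 110, 53, 66], [128, 128, 126, 126, 127, 130, 134, 137, 140, 140, 141, 142, 143, 144, 128, 81, 55, 68], [124, 125, 126, 128, 128, 127, 127, 126, 127, 131, 138, 138, 128, 118, 91, 53, 69, 70], [106, 116, 120, 122, 123, 125, 126, 127, 129, 124, 112, 100, 92, 88, 65, 48, 66, 65], [70, 73, 83, 94, 105, 115, 121, 122, 120, 114, 101, 99, 101, 89, 56, 56, 65, 68], [80, 80, 80, 80, 76, 64, 58, 72, 94, 109, 113, 112, 113, 93, 55, 68, 55, 44], [78, 69, 60, 44, 41, 48, 57, 69, 80, 97, 114, 129, 131, 98, 51, 62, 53, 44], [42, 41, 51, 62, 71, 77, 84, 98, 117, 134, 134, 133, 132, 128, 113, 94, 72, 54], [71, 76, 76, 74, 72, 71, 70, 71, 75, 85, 103, 120, 132, 134, 134, 136, 137, 127]]
```

move_arm([
  [0.3,0,0.1,0,0],
  [0.6,0,0.2,0,0],
  [0.9,0,0.3,0,0],
  [1.2,0,0.3,0,0],
  [1.2,0,0.3,0,0],
  [1.2,0,0.3,0,0],
  [1.2,0,0.3,0,0],
  [1.2,0,0.3,0,0],
  [1.2,0,0.3,0,0],
  [1.2,0,0.3,0,0],
])

```text
time_s: 26.85
eef_pos: [0.5186, 0.1115, 0.225]
tcp_rot: [-0.0, 0.674, 0.739, -0.0]
force: [-0.1, -2.4, 0.9]
finger_gap: 0.0
grip_force: 0.8
```

```bash
python3 chk.py;python3 red.py
```

```text
26.85 F along -2.41 [-0.15 -2.44  0.9 ] tip rail x,y,z mm [-123.5   -0.    55.4] box (315, 67, 22, 187) top rows-> railx -0.0499 -0.1253
[[435, 231], [433, 238], [437, 237], [464, 251], [466, 249], [465, 246]]
red 10 482.6 266.1
red 113.0 478.943199467495 263.2343021965831 force -1.48 27.55
[[126, 130, 135, 138, 141, 141, 142, 142, 141, 140, 140, 140, 141, 142, 140, 110, 52, 66], [128, 128, 127, 127, 127, 130, 135, 137, 140, 141, 141, 142, 143, 144, 128, 82, 56, 68], [124, 125, 126, 128, 128, 128, 127, 126, 128, 131, 136, 134, 128, 118, 91, 53, 69, 70], [105, 116, 120, 122, 123, 125, 126, 128, 129, 129, 120, 100, 90, 86, 64, 48, 67, 65], [72, 73, 85, 97, 104, 115, 121, 123, 123, 118, 110, 102, 100, 89, 56, 55, 66, 68], [78, 79, 80, 79, 78, 74, 72, 72, 88, 106, 113, 116, 119, 96, 56, 68, 55, 45], [81, 78, 70, 59, 44, 40, 50, 61, 70, 83, 103, 125, 131, 97, 51, 61, 53, 43], [45, 37, 41, 55, 66, 71, 77, 90, 118, 134, 134, 134, 133, 128, 113, 94, 73, 54], [62, 71, 77, 76, 75, 72, 70, 72, 75, 85, 103, 121, 132, 134, 135, 136, 137, 127]]
```

Force rises about 1 N/mm and the blade has moved slightly, so contact is made at roughly 2 mm of 8 mm. I'll ease off slowly and withdraw.

move_arm([
  [-0.3,0,-0.1,0,0],
  [-0.6,0,-0.2,0,0],
  [-0.9,0,-0.3,0,0],
  [-1.2,0,-0.4,0,0],
  [-1.6,0,-0.5,0,0],
  [-2,0,-0.6,0,0],
  [-2.5,0,-0.8,0,0],
  [-3.5,0,-1.1,0,0],
  [-5,0,-1.6,0,0],
  [-8,0,-2.6,0,0],
])

```text
time_s: 28.55
eef_pos: [0.5193, 0.1036, 0.2276]
tcp_rot: [-0.0, 0.674, 0.739, 0.0]
force: [0.3, 0.1, -0.5]
finger_gap: -0.0001
grip_force: 0.0
```

move_arm([
  [-5,0,-2,0,0],
  [-12,0,-5,0,0],
  [-18,0,-10,0,0],
  [-22,0,-20,0,0],
  [-22,0,-35,0,0],
  [-22,0,-55,0,0],
  [-22,0,-75,0,0],
  [-22,0,-90,0,0],
  [-22,0,-98,0,0],
  [-22,0,-100,0,0],
])

```text
time_s: 29.55
eef_pos: [0.5217, 0.0816, 0.3288]
tcp_rot: [0.001, 0.674, 0.739, 0.001]
force: [-0.5, -0.3, -0.6]
finger_gap: 0.0
grip_force: 0.0
```

```bash
python3 chk.py;python3 red.py; python3 tilt.py; python3 - <<'E'
from rail import *
T=read_camera('top');h=cv2.cvtColor(T['frame'],cv2.COLOR_RGB2HSV)
c,_=cv2.findContours(omask(T),0,2);print([cv2.boundingRect(k) for k in c if cv2.contourArea(k)>20])
E
```

```text
29.55 F along -0.27 [-0.51 -0.32 -0.64] tip rail x,y,z mm [-181.1   -0.4  146.9] box (317, 33, 13, 112) top rows-> railx -0.04849999999999999 -0.1265
[[425, 241], [428, 242], [437, 236], [464, 251], [466, 249], [464, 245], [435, 231]]
red 9 481.44444444444446 266.3333333333333
red 111.0 478.4659439252337 263.1390654205607 force 0.17 30.25
[[124, 128, 132, 135, 138, 139, 139, 139, 138, 138, 138, 138, 138, 139, 137, 108, 51, 65], [127, 125, 124, 124, 125, 128, 132, 135, 137, 138, 139, 139, 140, 142, 127, 80, 54, 66], [121, 123, 123, 126, 126, 125, 124, 124, 125, 128, 135, 135, 126, 116, 89, 53, 67, 69], [104, 113, 118, 120, 122, 123, 124, 126, 127, 123, 114, 100, 90, 86, 64, 47, 66, 64], [68, 72, 82, 93, 103, 112, 119, 119, 117, 112, 100, 96, 99, 88, 55, 54, 64, 67], [78, 78, 79, 78, 75, 69, 68, 74, 91, 106, 110, 110, 111, 92, 54, 67, 54, 44], [76, 69, 59, 44, 36, 40, 53, 67, 78, 89, 106, 129, 129, 96, 50, 60, 53, 43], [43, 40, 50, 62, 70, 74, 75, 88, 116, 131, 131, 131, 130, 125, 111, 92, 71, 53], [69, 74, 74, 74, 71, 69, 69, 71, 74, 82, 101, 118, 129, 131, 132, 134, 135, 125]]
30.3 [0.5214 0.0817 0.3276] F [ 0.49 -0.67  0.22] M [0.01 0.04 0.01] 0.0
(425, 231, 42, 21) [[425, 241], [438, 236], [464, 251], [466, 249], [435, 231]]
up top [399.9 214.4]
down top [454.1 241.2]
nose@stop [486.9 257.4]
tail@stop [433.  230.8]
[(436, 225, 67, 30)]
```

```bash
python3 -c "
from bench import *
print(finish_job())"
```

```text
the job is handed in; nothing more can be done
None
```

I handed the job in at about 30 s: the orange carrier was stood in the chute, let go clear of the guard, and pushed down against the red stop blade. The buffer took roughly 2 mm of its 8 mm, estimated from force and the camera, and the arm was clear of everything at the end.

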